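# Lock a shoe-lasting jack's spring plunger down with its keeper

### The job

Open the lasting jack for the next shoe last: push its spring plunger down as far as it will go by the broad cap on top, and while it is held down slide the keeper by its bridge bar all the way towards the jack's upright pin, to its stop, so that the plunger stays trapped when you let go. Feel for the stops instead of forcing them (never more than about 40 N on any part of the jack), and leave everything else on the bench where it is.

Things in the scene. Friction and masses are not known exactly. Their poses are not given: they have to be found in the camera images.
- jack_base: Bolted-down foot of the lasting jack: dark steel plate 150 (x) x 110 (y) x 14 mm. Origin: centre of its underside on the bench, exactly below the plunger's vertical axis. Its +x (along the long side) is the way the keeper slides home; z is up. The head above it has the same axis and yaw; x and y below are in this frame.
- jack_socket (a point): Centre of the foot's round socket (60 mm wide), 72 mm above the bench on the axis. In it stands the pillar of the aluminium head (x -67 to +108, y +-42 mm, 45 mm high; a pin 32 mm tall on it at x = +88). The head's height is set anew each time and NOT measured: its flat top face, the 'face', is 120 to 155 mm above the bench. Feel for it.
- plunger (a joint): Steel plunger on the axis, m pushed down: 0 = up, 0.013 = hard stop. Its flat cap is 80 (x) by 26 (y) by 7 mm; cap top 28 mm above the face when up, 15 mm at the stop. Spring: about 6 N at first, 14 N at the stop. Less than about 11 mm down, its collar under the cap blocks the keeper once that has slid to about 0.010; trapped, it springs back to about 0.011, against the keeper.
- keeper (a joint): Dark steel keeper plate in rails on the face, m slid along +x: starts at 0 to 0.006; 0.026 = home, at its stop. Its slot closes round the plunger's neck, over the collar. Friction about 2 N when free. It is moved by its bridge bar (see jack_front). Pressed-down fingertips can slide along the cap and push the bar with their side, or straddle the bar.
- jack_front (a point): Middle of the foot plate's +x edge, 75 mm from the axis, 14 mm above the bench: shows the sliding direction. The keeper's bridge spans the cap: two posts 10 (x) by 8 (y) mm with inner faces at y = +-19 mm, and a round bar 10 mm thick along y between them, its centre 42 mm above the face and, along x, off the axis by the keeper's joint value.
- last_plastic_mid (a point): Bystander: green plastic shoe last, 255 x 80 x 112 mm, lying upright; point 50 mm up in its middle.
- last_wood_mid (a point): Bystander: pale wooden shoe last of the same shape; point 50 mm up in its middle.
- hammer: Bystander: hammer lying on the bench; origin at its underside.
- tin: Bystander: round tin 76 mm wide, 85 mm tall; origin at the centre of its underside.
- tape: Bystander: paper tape roll, 90 mm wide, 24 mm tall, near the jack's foot; origin at the centre of its underside.
- heel_block: Bystander: black rubber heel, about 62 x 58 x 30 mm, near the jack's foot; origin at the centre of its underside.
- driver: Bystander: screwdriver lying on the bench; origin at its underside.

How it is judged:
On the way, in this order (a step that is already met when the one before it is completed fails the run):
1. the plunger is pushed at least 11 mm down, the keeper not yet home (value of joint plunger above 0.011 m and value of joint keeper below 0.018 m), for 0.1 s.
2. the keeper is slid home (at least 22 of 26 mm) over the pushed-in plunger (value of joint keeper above 0.022 m and value of joint plunger above 0.009 m), for 0.1 s.
At the end, for the whole second after the job is handed in: The gripper is clear; the keeper is home (at least 22 of its 26 mm) and holds the plunger down: the plunger, let go, rests against the keeper at 9 to 12.4 mm of its 13 mm travel, both still (all of step 2 and value of joint plunger below 0.0124 m and velocity of joint each of plunger, keeper below 0.01 m/s); the robot touches nothing.
It fails at once if the arm or gripper pushes on the plunger with more than 45 N (contact force between any of the fingers, the arm and plunger above 45 N).
It fails at once if the arm or gripper pushes on the keeper with more than 45 N (contact force between any of the fingers, the arm and keeper above 45 N).
It fails at once if a bystander is moved by more than 30 mm (distance of any of last_plastic_mid, last_wood_mid, hammer, tin, tape, heel_block, driver from where it was at the start of the episode above 0.03 m).
It also fails if it takes over 45 s, if anything falls off the work surface, if the arm or the gripper's body presses on something with over 40 N, if the wrist force passes 120 N, or if a joint passes its speed limit or range.

### The arm

A 6-joint arm with a two-finger parallel gripper is mounted at the origin on the work surface. World frame = base frame: x ahead of the robot, y to its left, z up, the work surface at z = 0. Lengths are in m, angles in rad, forces in N, time in s.
With the tool pointing down it reaches from about 0.325 to 0.75 m from the base axis. Payload 7.6 kg.
Tool frame: the origin (TCP) lies at the very end of the fingers, on their centre line; the grasp point (between the pads) lies 19 mm behind it; y points along the fingers, x is the direction in which the jaws open and shut, and the axes are right-handed (so a half turn about y gives the same grasp; the last joint's range is limited). The gripper opens to 85 mm and grips with 20 to 120 N. Pads are 22 mm wide; open, the fingers measure 114 mm over their backs; the gripper's body (76 mm by 85 mm) begins 54 mm behind the grasp point. The pads swing forward as they close: fully open they stand 13 mm farther back than shut.
Start: joints at [1.279, 0.052, 1.401, -0, 1.689, -0.07], TCP at [0.115, 0.512, 0.231] pointing down, gripper open.
Joint ranges: [-2.9, 2.9], [-0.91, 2.17], [0.12, 2.37], [-1.06, 4.2], [0.26, 2.73], [-2.93, 2.93]. Speed limits (rad/s): [2.57, 2.57, 3.01, 3.14, 3.14, 3.14].

### API

Orientations are given as a unit quaternion [x, y, z, w].
In Python, from workcell import r, viewer, close_job, boxes_of, outline_of, tip_of gives the robot as it stands.
- The arm moves only by the tool send_rows, never from a script. Its argument "series" is a list of rows, each a list of 5 numbers: the opening, from -1 (shut) to 1 (fully open), so that 0 is half open, then the shift along the tool's x, y, z in m, then the turn about the tool's y in rad. In form: [[claw, tx, ty, tz, spin], ...]. A call has 1 to 8 rows; each row is the pose to reach, as a shift and turn from the pose commanded when the call began, along the tool's axes at that moment; what a row does not reach only later rows make up. A row lasts 1/8 s, in which the tool goes at most 62.5 mm and 10.7 degrees, less where a joint would pass 70% of its speed; a pose out of reach is approached as far as the arm can. A call with a gripper value outside its range is refused whole. The fingers move at their own pace and stop on an object; the grip force is fixed at half the most. Time passes only in rows, so rows that repeat a pose let the fingers close. It gives the time, the measured TCP pose, the force and the opening at its end, in the units of the state.
- r.state(): the state, without advancing time (a new reading comes with each control period).
- viewer.grab_frame(name): name is "scene" or "top" or "wrist"; returns a dict with "color" (480x640x3 uint8, blue, green, red), "vertical_fov" (degrees; the focal length in pixels is half the picture's height over the tangent of half this angle, whatever the lens; pixels are square), "cx", "cy" (the principal point, pixels), "dist" ([k1, k2, p1, p2, k3] as OpenCV has them; the pictures are not rectified), "position" and "attitude" of the camera in the world; the wrist camera has in their place "mount" (4x4, takes a point from camera to tool coordinates, whose origin is the TCP and whose axes are the tool frame's). Camera axes: x right, y down, z forward; pixel columns grow to the right and rows downward; lengths in m; the calibration is good to about 2 mm. A picture is of the moment at which its call begins: read the wrist's pose just before it. There is no depth.
- close_job(): hands the job in, once; it reports no verdict.
Trained networks look in a picture, given as the dict that the camera call returned (one of the last four; its "shot" number tells which), for a name from the list of things; names that differ only in an ending like _2 or _b are one class to them, and where a whole thing is asked for, a point or a joint stands for the part that bears it (a point fixed in the world has none). Each returns a list of dicts, best first, with "confidence" (0 to 1); they miss things now and then, are a little off and sometimes report something else, mostly with a low value. They report only what shows in the picture. A call takes as long as a camera call.
- boxes_of(picture, name): "pixel" ([column, row] in pixels, amid what is visible of it).
- outline_of(picture, name): "mask" (480x640 bool, what is visible of it) and "pixel" ([column, row] in pixels, amid what is visible of it).
- tip_of(picture, name): "pixel" ([column, row] in pixels: a listed point, or the origin of a listed thing).
The state is a dict: "time_s": time; "qpos": joint angles; "dq": joint speeds; "effort": joint torques, N m; "eef_pos": TCP position; "orientation": TCP orientation; "force": force on the tool from outside, world axes, zero at the start; "torque": the same for the moment, N m; "opening": finger opening in m.
Only numpy, scipy, OpenCV 4.12 (cv2) and the standard library are available. Lean on these libraries where they do the work, as an engineer would, in place of code of your own. Each camera call takes 0.05 s, during which the arm holds its last target. There are 200 camera calls.

## Working session

There is one attempt and no reset: what is moved stays moved. The work goes in short steps, Python scripts to look and compute and a tool call to move; the robot and the scene stay as the last step left them, time stands still between calls to the robot, and variables do not carry over. Pictures are saved under pics/ and viewed, about 8 in all and at most 12, crops included, and the job is handed in when it is done.

Besides the shell and the picture viewer there is one more tool, called after "Call:" as a command line: name --pt "numbers of a row" for each row, then --argument value for the rest. send_rows: Moves the arm, as the interface text tells. Its arguments: {"type":"object","properties":{"series":{"type":"array","items":{"type":"array","items":{"type":"number"}}}},"required":["series"]}

```bash
mkdir -p pics; cat > h.py <<'E'
import numpy as np, cv2
from scipy.spatial.transform import Rotation as R
from workcell import r, viewer, close_job, boxes_of, outline_of, tip_of
def cam(p,st=None):
    f=240/np.tan(np.radians(p["vertical_fov"])/2)
    K=np.array([[f,0,p["cx"]],[0,f,p["cy"]],[0,0,1.]])
    if "mount" in p:
        T=np.eye(4);T[:3,:3]=R.from_quat(st["orientation"]).as_matrix();T[:3,3]=st["eef_pos"]
        M=T@np.array(p["mount"]);return K,M[:3,:3],M[:3,3]
    a=np.array(p["attitude"],float)
    Rm=a if a.shape==(3,3) else R.from_quat(a).as_matrix()
    return K,Rm,np.array(p["position"],float)
def ray(p,px,st=None):
    K,Rm,t=cam(p,st)
    u=cv2.undistortPoints(np.array([[px]],float),K,np.array(p["dist"],float))[0,0]
    return t,Rm@np.array([u[0],u[1],1.])
def atz(p,px,z,st=None):
    t,d=ray(p,px,st);return t+d*(z-t[2])/d[2]
def proj(p,P,st=None):
    K,Rm,t=cam(p,st)
    return cv2.projectPoints((np.atleast_2d(P)-t)@Rm,np.zeros(3),np.zeros(3),K,np.array(p["dist"],float))[0][:,0]
E
python3 - <<'E'
from h import *
s=r.state();print({k:np.round(v,3) for k,v in s.items()})
Z=dict(jack_base=0,jack_socket=.072,jack_front=.014,last_plastic_mid=.05,last_wood_mid=.05,hammer=0,tin=0,tape=0,heel_block=0,driver=0)
for c in ("scene","top"):
    p=viewer.grab_frame(c);cv2.imwrite(f"pics/{c}0.png",p["color"]);print(c,p["position"],p["attitude"],p["vertical_fov"])
    for n,z in Z.items():
        for d in tip_of(p,n)[:1]: print(n,np.round(d["pixel"],1),round(d["confidence"],2),np.round(atz(p,d["pixel"],z),4))
E
```

```text
{'time_s': np.float64(0.0), 'qpos': array([ 1.279,  0.053,  1.402, -0.   ,  1.689, -0.07 ]), 'dq': array([ 0.   , -0.001, -0.001, -0.001, -0.001,  0.001]), 'effort': array([-0.0000e+00, -3.8167e+01, -3.6018e+01, -0.0000e+00,  6.0000e-03,
       -0.0000e+00]), 'eef_pos': array([0.115, 0.512, 0.23 ]), 'orientation': array([ 0.553,  0.441, -0.442, -0.552]), 'force': array([-0.277, -1.385, -0.501]), 'torque': array([-0.022, -0.068, -0.057]), 'opening': np.float64(0.086)}
scene [ 1.2314874  -0.07909297  1.1287029 ] [ 0.69711732  0.63975224 -0.21747905 -0.23968183] 50.2879378017911
jack_base [348.2 285.9] 0.65 [0.5317 0.0659 0.    ]
jack_socket [346.9 266.4] 0.57 [0.5191 0.0605 0.072 ]
jack_front [328. 302.] 0.73 [0.5832 0.0078 0.014 ]
last_plastic_mid [137.7 266.7] 0.91 [ 0.4605 -0.4698  0.05  ]
last_wood_mid [496.7 249.1] 0.78 [0.4834 0.4635 0.05  ]
tin [216.6 329.9] 0.65 [ 0.6305 -0.2707  0.    ]
tape [392.5 312.5] 0.95 [0.6191 0.167  0.    ]
heel_block [305.2 261.2] 0.85 [ 0.4443 -0.0397  0.    ]
driver [501.  314.5] 0.73 [0.6489 0.4384 0.    ]
top [ 0.18162999 -0.00872623  1.57833044] [ 0.71046901 -0.69736722  0.06093507 -0.07210864] 45.401694022569885
jack_base [305.7 220. ] 0.74 [0.519  0.0539 0.    ]
jack_socket [300.3 210.9] 0.97 [0.5284 0.0662 0.072 ]
jack_front [321.8 195.2] 0.9 [0.5881 0.0098 0.014 ]
last_plastic_mid [501.3 238.3] 0.69 [ 0.4668 -0.478   0.05  ]
last_wood_mid [155.  227.3] 0.71 [0.481  0.4637 0.05  ]
hammer [431.1 320.6] 0.93 [ 0.2453 -0.2937  0.    ]
tin [420.5 182.8] 0.68 [ 0.6327 -0.2701  0.    ]
tape [265.7 183.3] 0.93 [0.6241 0.1706 0.    ]
heel_block [341.1 244.2] 0.78 [ 0.4517 -0.0465  0.    ]
driver [175.2 172.7] 0.78 [0.6517 0.4325 0.    ]
```

```bash
python3 - <<'E'
import cv2,numpy as np
a=cv2.imread("pics/scene0.png")[180:360,250:450];b=cv2.imread("pics/top0.png")[140:290,220:420]
a=cv2.resize(a,None,fx=2,fy=2,interpolation=3);b=cv2.resize(b,None,fx=2,fy=2,interpolation=3)
c=np.zeros((360,800,3),np.uint8);c[:360,:400]=a;c[:300,400:]=b;cv2.imwrite("pics/c0.png",c)
E
```

```text
(no output)
```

View pics/c0.png

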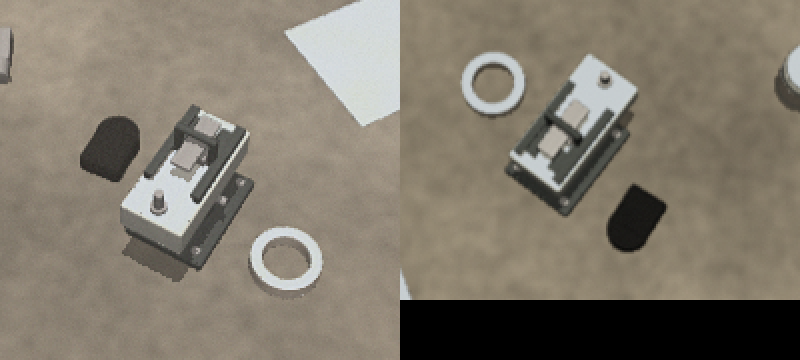

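```bash
python3 - <<'E'
from h import *
s=r.state();M=R.from_quat(s["orientation"]).as_matrix();print(M.round(3))
ax=np.array([.5235,.062]);fr=np.array([.5857,.0088]);d=fr-ax;print(np.linalg.norm(d),np.degrees(np.arctan2(d[1],d[0])))
u=d/np.linalg.norm(d)
# yaw of the tool x
y=np.arctan2(M[1,0],M[0,0]);print("toolx yaw",np.degrees(y))
T=np.r_[ax-u*.03,.30];print("shift",M.T@(T-s["eef_pos"]))
p=viewer.grab_frame("wrist");print(np.round(p["mount"],3),p["vertical_fov"])
E
```

```text
[[ 0.22   0.    -0.976]
 [ 0.976  0.     0.22 ]
 [ 0.    -1.     0.   ]]
0.08184790773135257 -40.54055172632196
toolx yaw 77.29352878089014
shift [-0.33539286 -0.06871384 -0.47052763]
[[ 1.     0.001  0.001  0.001]
 [-0.    -0.281  0.96  -0.143]
 [ 0.001 -0.96  -0.281  0.071]
 [ 0.     0.     0.     1.   ]] 59.114883010276166
```

Call:
send_rows --pt "-1 -0.028 -0.02 -0.039 0.17" --pt "-1 -0.056 -0.04 -0.078 0.34" --pt "-1 -0.084 -0.06 -0.117 0.51" --pt "-1 -0.112 -0.069 -0.156 0.68" --pt "-1 -0.14 -0.069 -0.195 0.85" --pt "-1 -0.168 -0.069 -0.234 1.02" --pt "-1 -0.196 -0.069 -0.273 1.19" --pt "-1 -0.224 -0.069 -0.312 1.36"

```text
time_s: 2.15
eef_pos: [0.3714, 0.2237, 0.3005]
orientation: [-0.707, 0.006, -0.006, 0.707]
force: [0.5, 0.8, -0.5]
opening: 0.0001
```

```bash
python3 - <<'E'
from h import *
s=r.state();M=R.from_quat(s["orientation"]).as_matrix();print(s["eef_pos"],s["qpos"].round(2) if hasattr(s["qpos"],'round') else s["qpos"])
ax=np.array([.5235,.062]);u=np.array([np.cos(-.7076),np.sin(-.7076)])
y=np.arctan2(M[1,0],M[0,0]);print("spin",y+.7076)
print("shift",M.T@(np.r_[ax-u*.03,.30]-s["eef_pos"]))
E
```

```text
[0.37138423 0.223687   0.30048684] [ 0.46 -0.21  1.52  0.    1.84  0.47]
spin 0.6910058543138394
shift [ 0.13165931  0.00049514 -0.14002149]
```

Call:
send_rows --pt "-1 0.033 0 -0.035 0.17" --pt "-1 0.066 0 -0.07 0.34" --pt "-1 0.1 0 -0.105 0.51" --pt "-1 0.131 0 -0.14 0.69" --pt "-1 0.131 0 -0.14 0.69" --pt "-1 0.131 0 -0.14 0.69"

```text
time_s: 2.9
eef_pos: [0.4998, 0.0838, 0.3002]
orientation: [-0.664, 0.243, -0.242, 0.664]
force: [-0.3, 0.7, 0.2]
opening: -0.0
```

```bash
python3 - <<'E'
from h import *
s=r.state();M=R.from_quat(s["orientation"]).as_matrix();print(s["eef_pos"],np.degrees(np.arctan2(M[1,0],M[0,0])),s["force"])
p=viewer.grab_frame("wrist")
for n,z in dict(jack_base=0,jack_socket=.072,jack_front=.014,tape=0,heel_block=0).items():
    for d in tip_of(p,n)[:1]: print(n,np.round(d["pixel"],1),round(d["confidence"],2),np.round(atz(p,d["pixel"],z,s),4))
for n in("plunger","keeper"):
    for d in outline_of(p,n)[:1]: print(n,d["pixel"],d["confidence"],d["mask"].sum()); cv2.imwrite(f"pics/m_{n}.png",d["mask"].astype(np.uint8)*255)
cv2.imwrite("pics/w1.png",p["color"])
import pickle;pickle.dump((p,s),open("w1.pkl","wb"))
E
```

```text
[0.49980256 0.08384223 0.30024671] -40.09686131613612 [-0.254873    0.74715583  0.24052291]
heel_block [350.7 301. ] 0.89 [ 0.4401 -0.0431  0.    ]
plunger [364.5, 215.4] 0.87 3706
keeper [364.4, 212.5] 0.7 3152
```

View pics/w1.png

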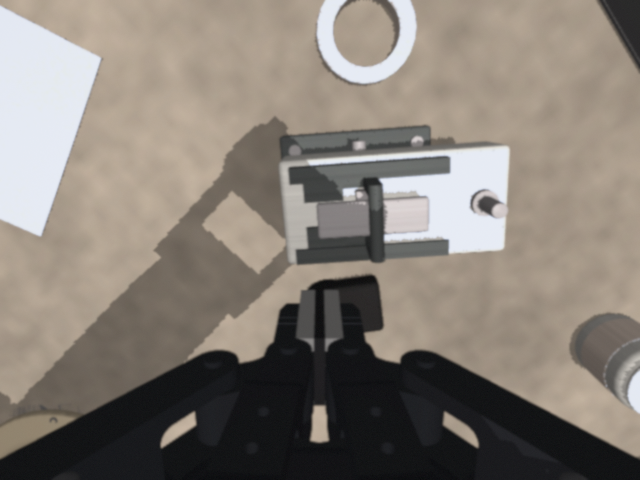

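```bash
python3 - <<'E'
import cv2
a=cv2.imread("pics/w1.png")[120:280,270:520]
cv2.imwrite("pics/c1.png",cv2.resize(a,None,fx=3.2,fy=3.2,interpolation=2))
E
```

```text
(no output)
```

View pics/c1.png

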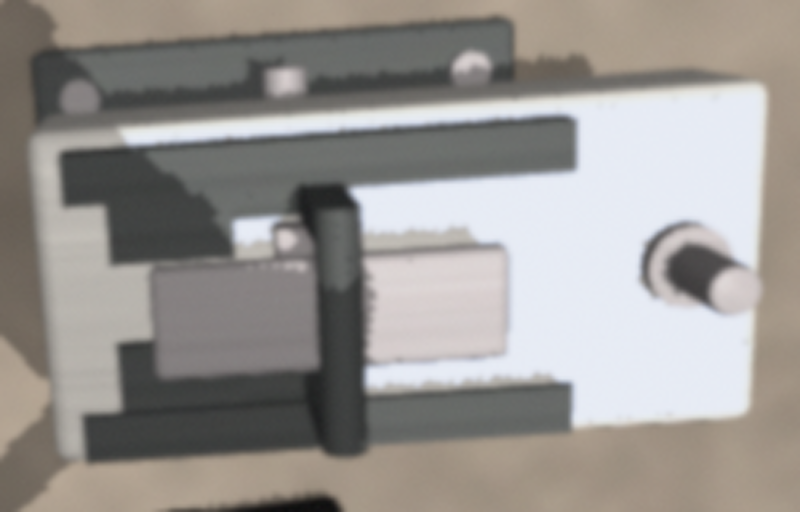

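```bash
cat > fit.py <<'E'
from h import *
import pickle
from scipy.optimize import least_squares
p,s=pickle.load(open("w1.pkl","rb"))
px=np.array([(30,128),(767,83),(751,414),(58,461),(150,268),(507,246),(507,353),(156,378),(735,291)])/3.2+[270,120]
L=np.array([(-67,42,0),(108,42,0),(108,-42,0),(-67,-42,0),(-40,13,28),(40,13,28),(40,-13,28),(-40,-13,28),(88,0,32)])/1e3
def W(v,L): return R.from_euler('z',v[3]).apply(L)+[v[0],v[1],v[2]]
f=least_squares(lambda v:(proj(p,W(v,L),s)-px).ravel(),[.5235,.062,.14,-.7],x_scale=[.01,.01,.01,.1])
v=f.x;print(v,np.degrees(v[3]));print(f.fun.reshape(-1,2).round(1))
print("sd",np.sqrt(np.diag(np.linalg.inv(f.jac.T@f.jac))))
pb=np.array([341,310])/3.2+[270,120]
b=atz(p,pb,v[2]+.042,s);print("bar local",R.from_euler('z',-v[3]).apply(b-v[:3]))
E
python3 fit.py
```

```text
[ 0.52889339  0.0576123   0.11650209 -0.63214805] -36.219415233512166
[[-0.2  0.8]
 [ 1.3 -1.1]
 [-0.3  1.4]
 [ 0.6 -0.1]
 [-0.1 -0.4]
 [ 0.2 -0.8]
 [-0.1  0.8]
 [ 0.4 -0.2]
 [-1.6 -0.2]]
sd [0.00024878 0.00040445 0.00106607 0.00346033]
bar local [0.00088522 0.00376771 0.042     ]
```

```bash
cat >> fit.py <<'E'
s2=r.state();M=R.from_quat(s2["orientation"]).as_matrix()
T=R.from_euler('z',v[3]).apply([-.023,0,0])+[v[0],v[1],0];T[2]=.185
print("shift",M.T@(T-s2["eef_pos"]),"spin",np.arctan2(M[1,0],M[0,0])-v[3])
E
python3 fit.py|tail -1
```

```text
shift [ 0.01625426  0.11545613 -0.00302685] spin -0.06788208814095498
```

Call:
send_rows --pt "-1 0.008 0.03 -0.002 -0.034" --pt "-1 0.016 0.06 -0.003 -0.068" --pt "-1 0.016 0.09 -0.003 -0.068" --pt "-1 0.016 0.115 -0.003 -0.068" --pt "-1 0.016 0.115 -0.003 -0.068" --pt "-1 0.016 0.115 -0.003 -0.068"

```text
time_s: 4.05
eef_pos: [0.5107, 0.0711, 0.1867]
orientation: [-0.672, 0.219, -0.221, 0.672]
force: [-0.2, 0.4, 0.5]
opening: -0.0004
```

```bash
python3 - <<'E'
from h import *
s=r.state();p=viewer.grab_frame("wrist");q=viewer.grab_frame("scene")
print(s["eef_pos"],s["force"]);print(proj(q,s["eef_pos"]))
c=np.zeros((480,800,3),np.uint8);c[:,:400]=p["color"][:,150:550]
c[:400,400:]=cv2.resize(q["color"][180:310,280:410],(400,400),interpolation=2);cv2.imwrite("pics/c2.png",c)
E
```

```text
[0.51074688 0.07107946 0.18667874] [-0.17588217  0.36080108  0.53006105]
[[353.38070001 235.36468009]]
```

View pics/c2.png

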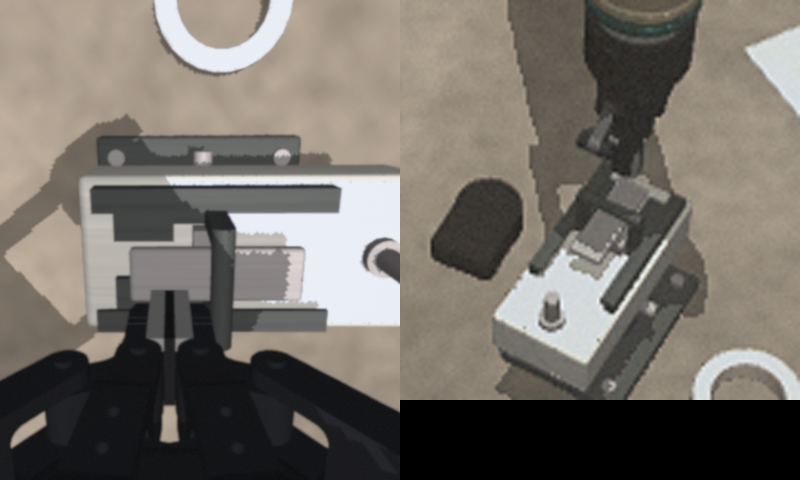

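Call:
send_rows --pt "-1 0 0.008 0 0" --pt "-1 0 0.016 0 0" --pt "-1 0 0.022 0 0" --pt "-1 0 0.028 0 0" --pt "-1 0 0.03 0 0" --pt "-1 0 0.03 0 0"

```text
time_s: 4.9
eef_pos: [0.5103, 0.071, 0.1552]
orientation: [-0.672, 0.22, -0.22, 0.672]
force: [-0.4, 0.4, 0.1]
opening: -0.0
```

Call:
send_rows --pt "-1 0 0.001 0 0" --pt "-1 0 0.002 0 0" --pt "-1 0 0.003 0 0" --pt "-1 0 0.003 0 0"

```text
time_s: 5.4
eef_pos: [0.5102, 0.071, 0.1522]
orientation: [0.672, -0.22, 0.22, -0.672]
force: [0.4, -0.9, 0.0]
opening: 0.0001
```

Call:
send_rows --pt "-1 0 0.001 0 0" --pt "-1 0 0.002 0 0" --pt "-1 0 0.003 0 0" --pt "-1 0 0.003 0 0"

```text
time_s: 5.9
eef_pos: [0.5103, 0.071, 0.1493]
orientation: [-0.672, 0.22, -0.22, 0.672]
force: [-0.2, 1.0, 0.0]
opening: -0.0001
```

Call:
send_rows --pt "-1 0 0.001 0 0" --pt "-1 0 0.002 0 0" --pt "-1 0 0.002 0 0"

```text
time_s: 6.28
eef_pos: [0.5104, 0.071, 0.1479]
orientation: [-0.672, 0.22, -0.22, 0.672]
force: [-3.4, -0.6, 4.3]
opening: 0.0002
```

Call:
send_rows --pt "-1 0 0.001 0 0" --pt "-1 0 0.002 0 0" --pt "-1 0 0.002 0 0"

```text
time_s: 6.65
eef_pos: [0.5104, 0.071, 0.1461]
orientation: [-0.672, 0.22, -0.22, 0.672]
force: [-2.5, 0.3, 5.8]
opening: 0.0002
```

Call:
send_rows --pt "-1 0 0.001 0 0" --pt "-1 0 0.002 0 0" --pt "-1 0 0.002 0 0"

```text
time_s: 7.02
eef_pos: [0.5104, 0.071, 0.1443]
orientation: [-0.672, 0.22, -0.22, 0.672]
force: [-3.7, -1.3, 7.1]
opening: -0.0001
```

Call:
send_rows --pt "-1 0 0.001 0 0" --pt "-1 0 0.002 0 0" --pt "-1 0 0.003 0 0" --pt "-1 0 0.004 0 0" --pt "-1 0 0.004 0 0"

```text
time_s: 7.65
eef_pos: [0.5104, 0.071, 0.1406]
orientation: [-0.672, 0.22, -0.22, 0.672]
force: [-4.6, -0.9, 9.2]
opening: 0.0
```

Call:
send_rows --pt "-1 0 0.001 0 0" --pt "-1 0 0.002 0 0" --pt "-1 0 0.003 0 0" --pt "-1 0 0.003 0 0"

```text
time_s: 8.15
eef_pos: [0.5104, 0.071, 0.1379]
orientation: [-0.672, 0.22, -0.22, 0.672]
force: [-5.7, 0.0, 10.2]
opening: -0.0
```

Call:
send_rows --pt "-1 0 0.001 0 0" --pt "-1 0 0.001 0 0"

```text
time_s: 8.4
eef_pos: [0.5105, 0.071, 0.137]
orientation: [-0.672, 0.22, -0.22, 0.672]
force: [-5.7, -1.6, 10.9]
opening: 0.0004
```

Call:
send_rows --pt "-1 0 0.001 0 0" --pt "-1 0 0.001 0 0"

```text
time_s: 8.65
eef_pos: [0.5105, 0.071, 0.1362]
orientation: [-0.672, 0.22, -0.22, 0.672]
force: [-6.4, -0.1, 12.3]
opening: -0.0002
```

Call:
send_rows --pt "-1 0 0.001 0 0" --pt "-1 0 0.001 0 0"

```text
time_s: 8.9
eef_pos: [0.5105, 0.071, 0.1362]
orientation: [-0.672, 0.219, -0.221, 0.672]
force: [-8.6, -1.1, 17.7]
opening: -0.0001
```

Call:
send_rows --pt "-1 0.001 0.0005 0 0" --pt "-1 0.002 0.0005 0 0" --pt "-1 0.003 0.0005 0 0" --pt "-1 0.004 0.0005 0 0"

```text
time_s: 9.4
eef_pos: [0.513, 0.0703, 0.1361]
orientation: [-0.671, 0.22, -0.219, 0.673]
force: [-15.9, 6.1, 24.1]
opening: -0.0003
```

Call:
send_rows --pt "-1 0.001 0 0 0" --pt "-1 0.002 0 0 0" --pt "-1 0.003 0 0 0" --pt "-1 0.004 0 0 0"

```text
time_s: 9.9
eef_pos: [0.516, 0.0687, 0.1362]
orientation: [-0.671, 0.22, -0.219, 0.674]
force: [-18.3, 10.1, 23.4]
opening: -0.0002
```

Call:
send_rows --pt "-1 0.001 -0.0005 0 0" --pt "-1 0.002 -0.0005 0 0" --pt "-1 0.003 -0.0005 0 0" --pt "-1 0.004 -0.0005 0 0"

```text
time_s: 10.4
eef_pos: [0.5193, 0.0663, 0.1362]
orientation: [-0.671, 0.22, -0.219, 0.674]
force: [-14.7, 8.9, 20.3]
opening: 0.0001
```

Call:
send_rows --pt "-1 0.001 0 0 0" --pt "-1 0.002 0 0 0" --pt "-1 0.003 0 0 0" --pt "-1 0.004 0 0 0"

```text
time_s: 10.9
eef_pos: [0.5225, 0.0639, 0.1362]
orientation: [-0.671, 0.22, -0.219, 0.674]
force: [-13.8, 9.2, 19.1]
opening: -0.0001
```

Call:
send_rows --pt "-1 0.001 0 0 0" --pt "-1 0.002 0 0 0" --pt "-1 0.003 0 0 0" --pt "-1 0.004 0 0 0"

```text
time_s: 11.4
eef_pos: [0.5258, 0.0615, 0.1362]
orientation: [-0.671, 0.22, -0.219, 0.674]
force: [-14.3, 9.1, 19.9]
opening: -0.0001
```

Call:
send_rows --pt "-1 0.001 0 0 0" --pt "-1 0.002 0 0 0" --pt "-1 0.003 0 0 0" --pt "-1 0.004 0 0 0"

```text
time_s: 11.9
eef_pos: [0.5291, 0.0591, 0.1362]
orientation: [-0.671, 0.22, -0.219, 0.674]
force: [-13.7, 8.9, 19.9]
opening: 0.0001
```

```bash
python3 - <<'E'
from h import *
s=r.state();p=viewer.grab_frame("wrist")
v=[.5289,.0576,.12,-.632]
print("local",R.from_euler('z',.632).apply(np.array(s["eef_pos"])-v[:3]),R.from_euler('z',.632).apply(s["force"]))
cv2.imwrite("pics/c3.png",p["color"][100:420,120:560])
E
```

```text
local [-0.00074844  0.00131984  0.01616272] [-16.27942607  -0.89397218  19.91842557]
```

View pics/c3.png

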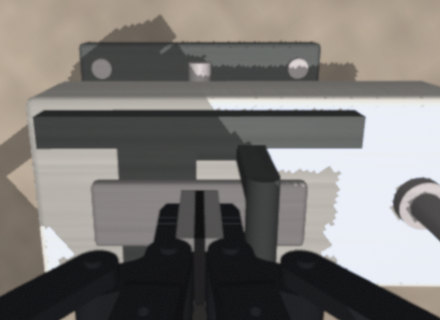

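Call:
send_rows --pt "-1 0.001 0 0 0" --pt "-1 0.002 0 0 0" --pt "-1 0.003 0 0 0" --pt "-1 0.004 0 0 0"

```text
time_s: 12.45
eef_pos: [0.5324, 0.0567, 0.1362]
orientation: [-0.671, 0.22, -0.219, 0.674]
force: [-14.0, 8.3, 18.3]
opening: 0.0
```

Call:
send_rows --pt "-1 0.001 0 0 0" --pt "-1 0.002 0 0 0" --pt "-1 0.002 0 0 0"

```text
time_s: 12.82
eef_pos: [0.534, 0.0555, 0.1361]
orientation: [-0.671, 0.22, -0.219, 0.674]
force: [-12.8, 8.6, 20.0]
opening: 0.0002
```

Call:
send_rows --pt "-1 0.001 0 0 0" --pt "-1 0.001 0 0 0"

```text
time_s: 13.08
eef_pos: [0.5348, 0.0549, 0.1362]
orientation: [-0.671, 0.22, -0.219, 0.674]
force: [-12.3, 7.7, 18.4]
opening: -0.0
```

Call:
send_rows --pt "-1 0.001 0 0 0" --pt "-1 0.001 0 0 0"

```text
time_s: 13.32
eef_pos: [0.5349, 0.0548, 0.1361]
orientation: [-0.671, 0.221, -0.218, 0.674]
force: [-17.9, 9.9, 20.9]
opening: 0.0002
```

Call:
send_rows --pt "-1 0.001 0 0 0" --pt "-1 0.001 0 0 0"

```text
time_s: 13.58
eef_pos: [0.5351, 0.0548, 0.1362]
orientation: [-0.671, 0.221, -0.217, 0.674]
force: [-20.7, 12.1, 23.3]
opening: 0.0001
```

Call:
send_rows --pt "-1 -0.002 0 0 0" --pt "-1 -0.004 -0.001 0 0" --pt "-1 -0.005 -0.003 0 0" --pt "-1 -0.005 -0.006 0 0" --pt "-1 -0.005 -0.015 0 0" --pt "-1 -0.005 -0.04 0 0" --pt "-1 -0.005 -0.08 0 0" --pt "-1 -0.005 -0.12 0 0"

```text
time_s: 14.58
eef_pos: [0.5326, 0.0543, 0.2544]
orientation: [0.672, -0.22, 0.22, -0.672]
force: [0.2, -0.1, 0.4]
opening: 0.0
```

Call:
send_rows --pt "-1 -0.015 -0.03 0 0" --pt "-1 -0.03 -0.04 0 0" --pt "-1 -0.03 -0.04 0 0" --pt "-1 -0.03 -0.04 0 0"

```text
time_s: 15.08
eef_pos: [0.5084, 0.0721, 0.2916]
orientation: [0.672, -0.221, 0.219, -0.672]
force: [0.5, -0.9, -0.0]
opening: -0.0002
```

```bash
python3 - <<'E'
from h import *
s=r.state();p=viewer.grab_frame("wrist");v=[.5289,.0576,.12,-.632]
print(s["eef_pos"],s["force"])
W=lambda L:R.from_euler('z',v[3]).apply(L)+v[:3]
im=p["color"].copy()
for x in(.022,.026):
    for q in proj(p,W(np.array([[x,-.015,.042],[x,.015,.042]])),s): cv2.circle(im,tuple(int(a) for a in q),1,(0,0,255) if x<.025 else (0,255,0),-1)
for q in proj(p,W(np.array([[a,b,c] for a in(-.04,.04) for b in(-.013,.013) for c in(.017,.028)])),s): cv2.circle(im,tuple(int(a) for a in q),1,(255,0,255),-1)
q=proj(p,W(np.array([[.01,0,.02]])),s)[0].astype(int);print(q)
x0=max(0,q[0]-125);y0=max(0,q[1]-90)
cv2.imwrite("pics/c4.png",cv2.resize(im[y0:y0+180,x0:x0+250],None,fx=3.2,fy=3.2,interpolation=2))
t=viewer.grab_frame("top")
for n in("last_plastic_mid","last_wood_mid","tape","heel_block","tin","hammer","driver"):
    for d in tip_of(t,n)[:1]: print(n,np.round(atz(t,d["pixel"],.05 if "last" in n else 0),3))
E
```

```text
[0.50839714 0.07206531 0.29157146] [ 0.51653212 -0.89067564 -0.04362708]
[368 215]
last_plastic_mid [ 0.47  -0.479  0.05 ]
tape [0.623 0.167 0.   ]
heel_block [ 0.449 -0.044 -0.   ]
tin [ 0.634 -0.27   0.   ]
hammer [0.591 0.012 0.   ]
driver [0.665 0.437 0.   ]
```

View pics/c4.png

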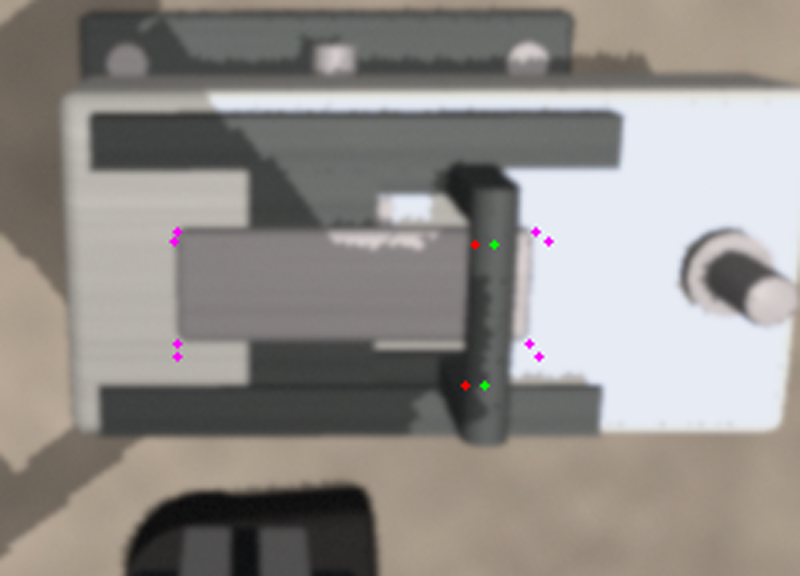

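```bash
python3 -c "
from h import *
print(close_job())"
```

```text
the job is handed in; nothing more can be done
None
```

The plunger is pushed down and trapped under the keeper, which is at its home stop. I handed the job in after about 15 s of robot time.

**What I did**
- I fitted the jack's pose from one wrist picture (yaw about -36°).
- With the fingers shut behind the bridge bar, I felt the cap at about z = 0.148 m. That puts the face at about 0.120 m.
- I pressed to the hard stop at z = 0.136 m, about 12 mm of measured travel. I held there with about 18–24 N down.
- I slid the keeper along +x in 1 mm steps until the position stalled, then backed off and lifted clear. The sideways force at the stall was about 24 N, including friction on the cap.

**Last checks**
- **Keeper:** in the last wrist picture the bar sits on the marks I projected for 26 mm, and the stall position agrees.
- **Plunger:** the cap stayed low after release, matching the lower set of projected corners. The match at the cap's +x end was a few picture pixels off.
- **Gripper:** it is clear, at z = 0.29 m, with the measured force about 1 N or less.
- **Bystanders:** the plastic last, tape, heel block and tin were found within 5 mm of where they started, and the driver within about 14 mm, which is detector scatter. None was near the gripper.
- **Not confirmed:** in the last top picture the wooden last was not detected. The "hammer" report landed on the jack, so it is a false detection. The arm kept well clear of both.
- **Disagreement:** the foot-plate detections gave a yaw of -40.5° against -36.2° from the fit. I used the fit, and the next wrist picture showed the jack square to the tool.

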